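# Pack two porcelain sets from the stock on the decorating bench

## Task

Make up the two sets on the packing trays: on the long tray stand the sake flask in the larger compartment and the small sake cup in the smaller one; on the squarish tray put the round wooden coaster in the wide compartment with the tea cup standing on it, and lay the chopstick rest lengthwise in the narrow slot. Put every piece upright in the middle of its compartment (the tea cup in the middle of the coaster). Do not tip any porcelain over, and leave the glaze bowl, the squeeze bottle and the water jar where they are.

Things in the scene. Friction and masses are not known exactly. Their poses are not given: they have to be found in the camera images.
- long_tray: Fixed shallow wooden tray 240 mm (own x) by 110 mm (own y), floor 5 mm thick, rim and divider 5 mm wide with tops 13 mm above the table. Origin: centre of underside, z up. A divider parallel to y makes two compartments: the larger, 135 by 100 mm inside, centred at x = -47.5 mm, y = 0; the smaller, 90 by 100 mm, centred at x = +70 mm, y = 0.
- square_tray: Fixed shallow wooden tray, shorter and broader: 170 mm (own x) by 150 mm (own y), floor 5 mm thick, rim and divider 5 mm wide with tops 13 mm above the table. Origin: centre of underside, z up. A divider parallel to y makes a wide compartment, 110 (x) by 140 mm inside, centred at x = -25 mm, y = 0, and a narrow slot, 45 (x) by 140 mm (along y), centred at x = +57.5 mm, y = 0.
- flask: White porcelain sake flask with blue dots, loose, upright, 220 g, 125 mm tall: round belly 66 mm in diameter (widest from 15 to 50 mm up), shoulder narrowing to a straight neck 30 mm in diameter from 80 mm up to the mouth at 125 mm. Origin: centre of the foot, z up. It can be gripped by the neck.
- sake_cup: Small white porcelain sake cup, loose, open upwards, 60 g, 38 mm tall, 46 mm across the rim, 44 mm at 12 mm up, foot 28 mm across. Origin: centre of the foot, z up.
- tea_cup: Larger straight-sided white porcelain tea cup without a handle, loose, open upwards, 150 g, 65 mm tall, 58 mm in diameter from 16 mm up to the rim, foot 44 mm across. Origin: centre of the foot, z up.
- coaster: Round wooden coaster, a flat disc 64 mm in diameter and 14 mm thick, loose, 40 g. Origin: centre of the underside, z up.
- chopstick_rest: White porcelain chopstick rest with two blue flowers, a loose block 60 mm long (own x), 24 mm wide (own y), 20 mm tall, 50 g. Origin: centre of the underside, z up.
- glaze_bowl: Bystander: porcelain bowl with dark green-black glaze inside, loose, among the stock, 96 mm across the rim, 50 mm tall. Origin: centre of the foot. Leave it alone.
- squeeze_bottle: Bystander: grey plastic squeeze bottle with a white cap and pointed nozzle, loose, 64 mm in diameter, 160 mm tall, beside the stock. Origin: centre of the foot. Leave it alone.
- water_jar: Bystander: round blue jar, loose, 80 mm across the mouth, 80 mm tall, beside the stock. Origin: centre of the foot. Leave it alone.

How it is judged (in metres and radians):
At the end, for the whole second after the job is handed in: Flask, sake cup, coaster and chopstick rest on the tray floor within 15 mm (each tray axis) of the middle of their compartments, rest within 0.3 rad of the slot's length; tea cup on the coaster within 12 mm of its centre; all upright within 0.15 rad, released, at rest (x of flask in the frame of long_tray between -0.0625 and -0.0325 m and y of flask in the frame of long_tray between -0.015 and 0.015 m and z of flask in the frame of long_tray between 0.001 and 0.009 m and x of sake_cup in the frame of long_tray between 0.055 and 0.085 m and y of sake_cup in the frame of long_tray between -0.015 and 0.015 m and z of sake_cup in the frame of long_tray between 0.001 and 0.009 m and x of coaster in the frame of square_tray between -0.04 and -0.01 m and y of coaster in the frame of square_tray between -0.015 and 0.015 m and z of coaster in the frame of square_tray between 0.001 and 0.009 m and x of chopstick_rest in the frame of square_tray between 0.0425 and 0.0725 m and y of chopstick_rest in the frame of square_tray between -0.015 and 0.015 m and z of chopstick_rest in the frame of square_tray between 0.001 and 0.009 m and angle between the x axis of chopstick_rest and the y axis of square_tray, either way round below 0.3 rad and horizontal distance between tea_cup and coaster below 0.012 m and z of tea_cup in the frame of coaster between 0.01 and 0.018 m and angle between each of flask, sake_cup, coaster, tea_cup, chopstick_rest's own z axis and vertical below 0.15 rad and linear speed of each of flask, sake_cup, coaster, tea_cup, chopstick_rest below 0.02 m/s and angular speed of each of flask, sake_cup, coaster, tea_cup, chopstick_rest below 0.2 rad/s and contact force between each of flask, sake_cup, coaster, tea_cup, chopstick_rest and the fingers below 0.05 N); the robot touches nothing.
It fails at once if the glaze bowl was moved more than 30 mm (distance of glaze_bowl from where it was at the start of the episode above 0.03 m).
It fails at once if the squeeze bottle was moved more than 30 mm (distance of squeeze_bottle from where it was at the start of the episode above 0.03 m).
It fails at once if the water jar was moved more than 30 mm (distance of water_jar from where it was at the start of the episode above 0.03 m).
It fails at once if a piece of porcelain was tipped over (angle between any of flask, sake_cup, tea_cup, chopstick_rest's own z axis and vertical above 1 rad).
It also fails if it takes over 133 s, if anything falls off the work surface, if the arm or the gripper's body presses on something with over 40 N, if the wrist force passes 120 N, or if a joint passes its speed limit or range.

## Robot

A 7-joint arm with a two-finger parallel gripper is mounted at the origin on the work surface. World frame = base frame: x ahead of the robot, y to its left, z up, the work surface at z = 0. Lengths are in m, angles in degrees, forces in N, time in s.
With the tool pointing down it reaches from about 0.375 to 0.925 m from the base axis. Payload 3.1 kg.
Tool frame: the origin (TCP) lies on the centre line of the jaws, within the pads' length; the fingertips stand 11 mm ahead of it and the grasp point (between the pads) lies 8 mm behind it; z points along the fingers, y is the line along which they close (so a half turn about z gives the same grasp; the last joint's range is limited). The gripper opens to 85 mm and grips with 20 to 120 N. Pads are 22 mm wide; open, the fingers measure 114 mm over their backs; the gripper's body (76 mm by 85 mm) begins 54 mm behind the grasp point. The pads swing forward as they close: fully open they stand 13 mm farther back than shut.
Start: joints at [59.484, 21.939, 2.515, 91.553, -1.026, 66.532, -2.859], TCP at [0.274, -0.59, 0.242] pointing down, gripper open.
Joint ranges: [-149.38, 149.38], [-23.57, 123.04], [-84.95, 90], [0, 143.3], [-89.99, 269.99], [3.08, 112.72], [-163.45, 163.45]. Speed limits (degrees/s): [159.86, 159.86, 180, 180, 180, 180, 180].

## Interface

Orientations are given as [roll, pitch, yaw] about the fixed x, y, z axes, in that order (R = Rz(yaw) Ry(pitch) Rx(roll)).
In Python, from bench import manip gives the robot as it stands.
- The arm moves only by the shell command python3 -m jog 'ROWS'. ROWS is JSON, one flat list of numbers, 7 for each row, row after row: the shift along the tool's x, y, z in mm, then the turn, a rotation vector about the tool's x, y, z in rad, then the opening, from 0 (shut) to 1 (fully open). In form: [x, y, z, wx, wy, wz, gripper, x, y, z, wx, wy, wz, gripper, ...]. A call has 1 to 8 rows; each row shifts and turns the commanded pose from where the row before left it, along the tool's axes as they then stand; what a row does not reach is not made up. A row lasts 1/8 s, in which the tool goes at most 62.5 mm and 10.7 degrees, less where a joint would pass 70% of its speed; a pose out of reach is approached as far as the arm can. A call is refused whole if a number of a shift passes 62.5 or a number of a turn 0.188, either way. A call with a gripper value outside its range is refused whole. The fingers move at their own pace and stop on an object; the grip force is fixed at half the most. Time passes only in rows, so rows that do not move let the fingers close. It gives the time, the measured TCP pose, the force, the opening and the grip force at its end, in the units of the state.
- manip.get_state(): the state, without advancing time (a new reading comes with each control period).
- manip.read_camera(name): name is "side" or "top" or "wrist"; returns a dict with "color" (384x512x3 uint8, blue, green, red), "depth" (384x512 float32, m along the optical axis (not along the pixel's ray), 0 where there is no reading), "fx", "fy", "cx", "cy" (pixels), "rvec" (rotation vector, rad) and "tvec" (3), from world to camera coordinates, as OpenCV has them; the wrist camera has in their place "T_tool_cam" (4x4, takes a point from camera to tool coordinates, whose origin is the TCP and whose axes are the flange's). Camera axes: x right, y down, z forward; pixel columns grow to the right and rows downward; lengths in m; the calibration is good to about 2 mm. A picture is of the moment at which its call begins: read the wrist's pose just before it.
- manip.job_done(): hands the job in; it is judged then, once.
The state is a dict: "time": time; "joints": joint angles; "joint_vel": joint speeds; "joint_efforts": joint torques, N m; "tcp_pos": TCP position; "orientation": TCP orientation; "contact_force": force on the tool from outside, world axes, zero at the start; "torque": the same for the moment, N m; "width": finger opening in m; "finger_force": force on a finger pad.
Only numpy, scipy, OpenCV 4.12 (cv2) and the standard library are available. Lean on these libraries where they do the work, as an engineer would, in place of code of your own. Each camera call takes 0.05 s, during which the arm holds its last target. There are 200 camera calls.

## Working session

There is one attempt and no reset: what is moved stays moved. The work goes in short steps, Python scripts to look and compute and a shell command to move; the robot and the scene stay as the last step left them, time stands still between calls to the robot, and variables do not carry over. Pictures are saved under pics/ and viewed, at most 14 in all, crops included, and the job is handed in when it is done.

```bash
ls; mkdir -p pics; cat > h.py <<'E'
import numpy as np, cv2
from bench import manip
def snap(n,f):
    c=manip.read_camera(n); cv2.imwrite(f'pics/{f}.png',c['color']); np.savez(f'pics/{f}.npz',**c); return c
def load(f): return np.load(f'pics/{f}.npz')
def world(c):
    "HxWx3 world points for fixed camera"
    d=c['depth']; v,u=np.mgrid[:d.shape[0],:d.shape[1]]
    P=np.stack([(u-c['cx'])/c['fx']*d,(v-c['cy'])/c['fy']*d,d],-1)
    R=cv2.Rodrigues(np.array(c['rvec'],float))[0]
    return (P-np.array(c['tvec']).ravel())@R
E
python3 - <<'E'
from h import *
s=manip.get_state(); print(s)
for n in('top','side'):
    c=snap(n,n+'0'); cv2.imwrite(f'pics/{n}0b.png',cv2.resize(c['color'],(800,600),interpolation=cv2.INTER_CUBIC))
    print(c['fx'],c['cx'],c['cy'],c['rvec'],c['tvec'])
E
```

```text
pics
{'time': 0.0, 'joints': array([59.4854671 , 21.99295114,  2.5102726 , 91.64872461, -1.02713814,
       66.53167048, -2.85790002]), 'joint_vel': array([ 6.23567945e-02, -5.99595519e-02, -4.96051330e-05, -4.17868517e-02,
        6.82765469e-02, -2.24504028e-02, -3.40330336e-02]), 'joint_efforts': array([ 1.99555284e-04, -4.33470690e+01,  1.02460340e+00, -2.49515766e+01,
        1.05946400e-02,  1.13262021e-02, -9.23125128e-06]), 'tcp_pos': array([ 0.27341729, -0.58869105,  0.24087839]), 'orientation': array([-1.79849244e+02,  6.25895246e-03,  2.49172679e+01]), 'contact_force': array([0.2667374 , 0.65166519, 0.02042157]), 'torque': array([ 0.01410792, -0.02465239, -0.00126592]), 'finger_force': 0.0, 'width': 0.08536509919066183}
410.138918543657 252.2791065193999 192.3814789326968 [ 2.09746922 -2.15050135  0.15745827] [0.02874619 0.55274943 1.23288187]
396.9886116845463 255.40198353479477 189.80315147439518 [ 0.95343071 -2.37733618  1.12495791] [0.38646107 0.26651279 0.7527899 ]
```

View pics/top0b.png

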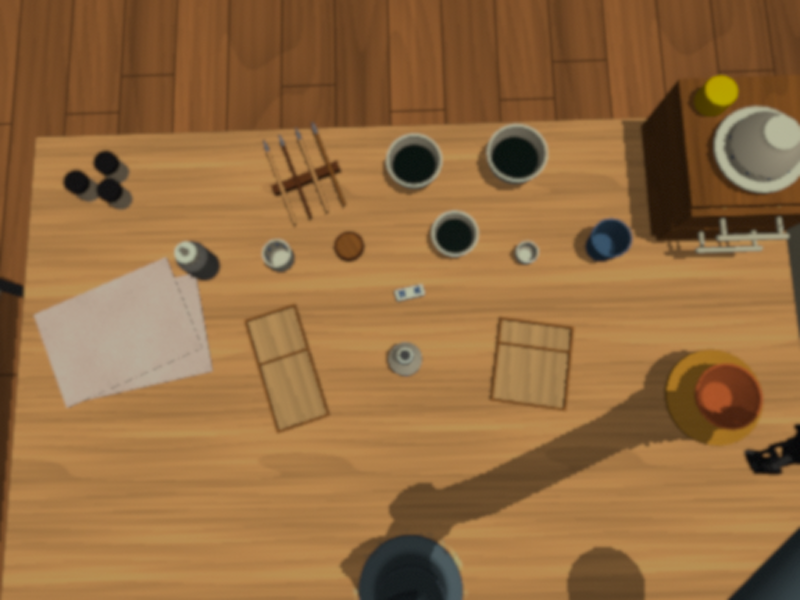

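View pics/side0b.png

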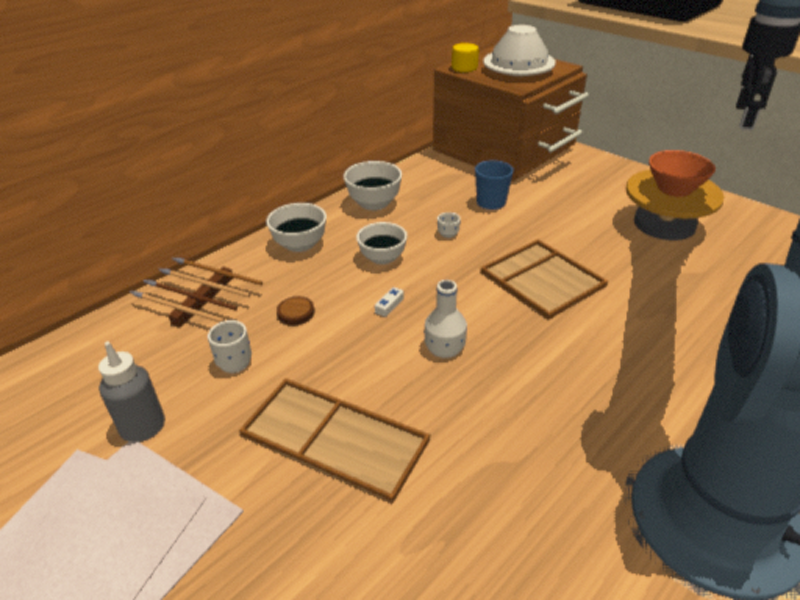

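The top view (800-px scale) shows the flask at (405,358), rest (410,293), coaster (349,246), tea cup (278,255), sake cup (526,252), bowl (455,234), jar (608,240) and bottle (195,255). The long tray is at (287,368) and the square tray at (532,363), both with the small compartment on the far side.

```bash
python3 - <<'E'
from h import *
c=load('top0'); W=world(c); k=512/800
reg=dict(flask=(405,358,28),rest=(410,293,22),coaster=(349,246,22),tea=(278,255,24),sake=(526,252,18),bowl=(455,234,32),jar=(608,240,32),bottle=(195,258,32))
print('table z',np.median(W[250:260,230:250,2]), W[270:280,100:110,2].mean())
for n,(u,v,r) in reg.items():
    P=W[int((v-r)*k):int((v+r)*k)+1,int((u-r)*k):int((u+r)*k)+1].reshape(-1,3)
    zt=P[:,2].max(); 
    for lo in (0.008,zt-0.008):
        Q=P[P[:,2]>lo]
        (cx,cy),(w,h),a=cv2.minAreaRect((Q[:,:2]*1000).astype(np.float32))
        print(n,'zmax %.3f lo %.3f n %d'%(zt,lo,len(Q)),'rect c %.0f %.0f size %.0f %.0f ang %.0f'%(cx,cy,w,h,a),'mean',Q[:,:2].mean(0).round(3))
for n,(u,v,r) in dict(long=(287,368,68),square=(532,363,54)).items():
    P=W[int((v-r)*k):int((v+r)*k)+1,int((u-r)*k):int((u+r)*k)+1].reshape(-1,3)
    for lo in(.003,.007,.009):
        Q=P[(P[:,2]>lo)&(P[:,2]<.03)]
        print(n,lo,len(Q),cv2.minAreaRect((Q[:,:2]*1000).astype(np.float32)))
for n,a in dict(long=(230,290,115,155),square=(475,300,115,125)).items():
    pass
I=c['color']
A=cv2.resize(I[185:285,145:220],None,fx=5,fy=5,interpolation=cv2.INTER_CUBIC)
B=cv2.resize(I[190:275,305:380],None,fx=5,fy=5,interpolation=cv2.INTER_CUBIC)
B=cv2.copyMakeBorder(B,0,500-425,0,0,0)
cv2.imwrite('pics/trays.png',np.hstack([A,B]))
E
```

```text
table z -0.0009769351257663194 -0.0009070344243212041
flask zmax 1.308 lo 0.008 n 374 rect c 406 5 size 72 130 ang 80 mean [ 0.433 -0.004]
flask zmax 1.308 lo 1.300 n 5 rect c 339 -8 size 0 0 ang 0 mean [ 0.339 -0.008]
rest zmax 1.308 lo 0.008 n 147 rect c 469 3 size 62 254 ang 81 mean [ 0.571 -0.016]
rest zmax 1.308 lo 1.300 n 2 rect c 339 -8 size 0 0 ang 0 mean [ 0.339 -0.008]
coaster zmax 1.308 lo 0.008 n 288 rect c 530 43 size 391 61 ang 24 mean [0.677 0.108]
coaster zmax 1.308 lo 1.300 n 1 rect c 339 -8 size 0 0 ang 0 mean [ 0.339 -0.008]
tea zmax 1.308 lo 0.008 n 259 rect c 500 140 size 435 56 ang 35 mean [0.652 0.247]
tea zmax 1.308 lo 1.300 n 3 rect c 339 -8 size 0 0 ang 0 mean [ 0.339 -0.008]
sake zmax 1.308 lo 0.008 n 136 rect c 497 -148 size 44 420 ang 55 mean [ 0.64  -0.249]
sake zmax 1.308 lo 1.300 n 5 rect c 339 -8 size 0 0 ang 0 mean [ 0.339 -0.008]
bowl zmax 1.308 lo 0.008 n 687 rect c 534 -86 size 93 409 ang 81 mean [ 0.69  -0.111]
bowl zmax 1.308 lo 1.300 n 7 rect c 339 -8 size 0 0 ang 0 mean [ 0.339 -0.008]
jar zmax 1.308 lo 0.008 n 520 rect c 500 -239 size 77 558 
[... 277 characters left out ...]
g 0.003 2310 ((429.71392822265625, 240.40789794921875), (282.91058349609375, 278.03521728515625), 89.24073028564453)
long 0.007 744 ((438.2876892089844, 216.49951171875), (244.240234375, 158.99270629882812), 17.029102325439453)
long 0.009 457 ((429.45654296875, 238.33544921875), (240.19215393066406, 110.87373352050781), 16.996967315673828)
square 0.003 2380 ((429.03973388671875, -259.9942932128906), (223.62850952148438, 221.13226318359375), 87.4836196899414)
square 0.007 874 ((424.2459716796875, -251.6177215576172), (195.7113494873047, 180.2018280029297), 83.12438201904297)
square 0.009 520 ((425.3536376953125, -258.72772216796875), (150.7693328857422, 170.14305114746094), 80.79810333251953)
```

View pics/trays.png

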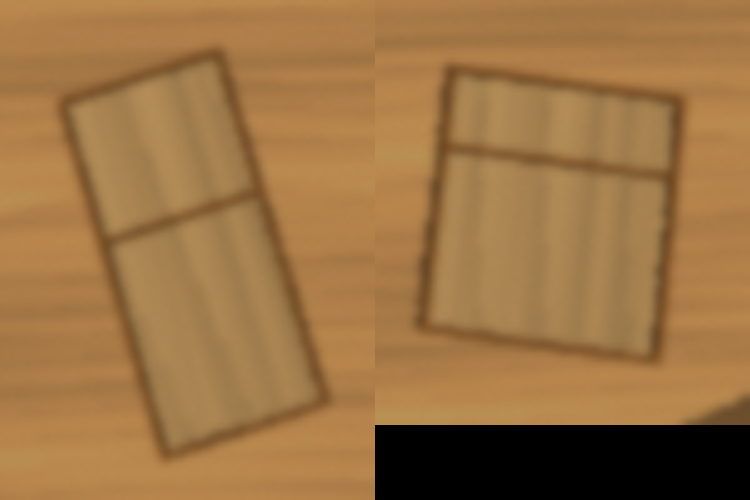

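The crops show both trays with the divider nearer the far end, and the rim fits match the given sizes (240x111 and 151x170). Now the same for the pieces, leaving out the pixels without depth.

```bash
python3 - <<'E'
from h import *
k=512/800
c=load('top0'); W=world(c); R=cv2.Rodrigues(c['rvec'])[0]; print('cam',-R.T@c['tvec'])
W[c['depth']<=0]=np.nan
S=load('side0');WS=world(S); WS[S['depth']<=0]=np.nan; WS=WS.reshape(-1,3); R=cv2.Rodrigues(S['rvec'])[0]; print('cam side',-R.T@S['tvec'])
reg=dict(flask=(405,358,28,.125),rest=(410,293,22,.02),coaster=(349,246,22,.014),tea=(278,255,24,.065),sake=(526,252,18,.038),bowl=(455,234,32,.05),jar=(608,240,32,.08),bottle=(195,258,32,.16))
for n,(u,v,r,h) in reg.items():
    P=W[int((v-r)*k):int((v+r)*k)+1,int((u-r)*k):int((u+r)*k)+1].reshape(-1,3)
    P=P[P[:,2]<.2]; m=np.median(P[P[:,2]>.008],0)
    PS=WS[(np.hypot(*(WS[:,:2]-m[:2]).T)<.06)&(WS[:,2]<.2)]
    for nm,X in(('top',P),('side',PS)):
      for lo in (0.008,h-0.012):
        Q=X[(X[:,2]>lo)&(X[:,2]<h+.012)]
        if len(Q)<5: continue
        q=(Q[:,:2]*1000).astype(np.float32)
        (cx,cy),(w,hh),a=cv2.minAreaRect(q); e=cv2.minEnclosingCircle(q)
        print(n,nm,'zmax %.3f n %d'%(X[:,2].max(),len(Q)),'rect %.0f %.0f sz %.0f %.0f a %.0f'%(cx,cy,w,hh,a),'circ %.0f %.0f r %.0f'%(*e[0],e[1]))
E
```

```text
cam [ 0.33854464 -0.00845183  1.30830885]
cam side [-0.02569159  0.55983735  0.68774701]
flask top zmax 0.133 n 369 rect 430 -1 sz 72 78 a 89 circ 427 5 r 46
flask top zmax 0.133 n 89 rect 438 -3 sz 29 29 a 45 circ 438 -3 r 15
flask side zmax 0.126 n 921 rect 433 8 sz 66 48 a 36 circ 438 1 r 34
flask side zmax 0.126 n 127 rect 437 0 sz 28 31 a 40 circ 438 1 r 16
rest top zmax 0.026 n 145 rect 567 -9 sz 38 77 a 15 circ 564 -9 r 42
rest top zmax 0.026 n 145 rect 567 -9 sz 38 77 a 15 circ 564 -9 r 42
rest side zmax 0.022 n 178 rect 575 -12 sz 26 60 a 13 circ 573 -12 r 31
rest side zmax 0.022 n 178 rect 575 -12 sz 26 60 a 13 circ 573 -12 r 31
coaster top zmax 0.020 n 287 rect 679 108 sz 60 62 a 86 circ 679 108 r 33
coaster top zmax 0.020 n 384 rect 682 109 sz 93 95 a 89 circ 683 108 r 64
coaster side zmax 0.017 n 317 rect 679 112 sz 62 65 a 51 circ 679 112 r 33
coaster side zmax 0.017 n 372 rect 679 116 sz 103 92 a 19 circ 676 108 r 58
tea top zmax 0.069 n 256 rect 654 248 sz 57 56 a 27 circ 654 249 r 29
tea top zmax 0.069 n 99 rect 655 249 sz 56 55 a 29 circ 654 249 r 29
tea side zmax 0
[... 590 characters left out ...]
62 rect 690 -106 sz 94 93 a 86 circ 690 -106 r 49
bowl side zmax 0.052 n 273 rect 690 -106 sz 94 93 a 86 circ 690 -106 r 49
jar top zmax 0.086 n 514 rect 663 -415 sz 77 79 a 25 circ 662 -414 r 41
jar top zmax 0.086 n 175 rect 663 -415 sz 77 79 a 25 circ 662 -414 r 41
jar side zmax 0.082 n 602 rect 663 -410 sz 76 84 a 26 circ 662 -411 r 43
jar side zmax 0.082 n 178 rect 663 -410 sz 78 82 a 10 circ 662 -411 r 42
bottle top zmax 0.162 n 526 rect 636 437 sz 66 119 a 10 circ 635 437 r 61
bottle top zmax 0.162 n 9 rect 645 410 sz 6 6 a 30 circ 645 410 r 4
bottle side zmax 0.161 n 1660 rect 639 415 sz 64 54 a 85 circ 643 415 r 32
bottle side zmax 0.161 n 27 rect 646 415 sz 7 8 a 48 circ 646 415 r 5
```

Positions (mean of the two cameras) in m:

| Piece | x | y | Yaw (deg) |
|---|---|---|---|
| flask | .438 | -.001 | – |
| rest | .574 | -.012 | 103 |
| coaster | .679 | .110 | – |
| tea cup | .654 | .251 | – |
| sake cup | .650 | -.254 | – |
| long tray | .4295 | .238 | 17 |
| square tray | .425 | -.259 | -9.2 |

I'll set yaw to 0 and move over the middle for a wrist look.

```bash
python3 -m jog '[0,0,0,0,0,0.145,1, 0,0,0,0,0,0.145,1, 0,0,0,0,0,0.145,1, 22,-49,-9,0,0,0,1, 22,-49,-9,0,0,0,1, 22,-49,-9,0,0,0,1, 22,-49,-9,0,0,0,1, 22,-49,-9,0,0,0,1]' && python3 -m jog '[22,-49,-9,0,0,0,1, 22,-49,-9,0,0,0,1, 22,-49,-9,0,0,0,1, 0,0,0,0,0,0,1]'
cat >> h.py <<'E'
from scipy.spatial.transform import Rotation as Ro
def wsnap(f):
    s=manip.get_state(); c=manip.read_camera('wrist')
    R=Ro.from_euler('xyz',s['orientation'],degrees=True).as_matrix()
    T=np.eye(4);T[:3,:3]=R;T[:3,3]=s['tcp_pos'];M=T@c['T_tool_cam']
    d=c['depth']; v,u=np.mgrid[:384,:512]
    P=np.stack([(u-c['cx'])/c['fx']*d,(v-c['cy'])/c['fy']*d,d],-1)
    W=P@M[:3,:3].T+M[:3,3]; W[d<=0]=np.nan
    cv2.imwrite(f'pics/{f}.png',c['color']); np.savez(f'pics/{f}.npz',W=W,color=c['color'],cam=M[:3,3]); return W
def fit(W,x,y,r,lo,hi):
    P=W.reshape(-1,3); Q=P[(np.hypot(P[:,0]-x,P[:,1]-y)<r)&(P[:,2]>lo)&(P[:,2]<hi)]
    q=(Q[:,:2]*1000).astype(np.float32)
    if len(q)<5: return print('few',len(q))
    (a,b),(w,h),t=cv2.minAreaRect(q); e=cv2.minEnclosingCircle(q)
    print('n %d zmax %.3f rect %.1f %.1f sz %.1f %.1f a %.1f circ %.1f %.1f r %.1f'%(len(q),Q[:,2].max(),a,b,w,h,t,*e[0],e[1]))
def go(x,y,z,yaw):
    "total tool shift (mm) at present yaw, then turn about tool z (rad)"
    s=manip.get_state(); R=Ro.from_euler('xyz',s['orientation'],degrees=True)
    d=R.inv().apply(np.array([x,y,z])-s['tcp_pos'])*1000
    t=np.radians(-(yaw-s['orientation'][2]))
    c,sn=np.cos(np.radians(yaw)),np.sin(np.radians(yaw)); D=np.array([[c,sn,0],[sn,-c,0],[0,0,-1]])@(np.array([x,y,z])-s['tcp_pos'])*1000
    print('shift',d.round(1),'turn %.3f'%((t+np.pi)%(2*np.pi)-np.pi),'| shift if turned first',D.round(1),'t %.2f'%s['time'],s['tcp_pos'].round(4),s['orientation'].round(2))
E
python3 - <<'E'
from h import *
W=wsnap('w1'); print(np.nanmin(W.reshape(-1,3),0),np.nanmax(W.reshape(-1,3),0))
fit(W,.438,0,.06,.11,.14);fit(W,.574,-.012,.06,.01,.03);fit(W,.425,-.259,.14,.009,.02);fit(W,.43,.238,.16,.009,.02);fit(W,.679,.11,.06,.006,.02)
E
```

```text
time: 1.1
tcp_pos: [0.3841, -0.3426, 0.2871]
orientation: [-180.0, 0.0, -0.0]
contact_force: [0.4, -0.1, -0.2]
width: 0.0853
finger_force: 0.0
time: 1.6
tcp_pos: [0.4524, -0.1918, 0.315]
orientation: [-179.9, -0.1, 0.6]
contact_force: [-0.2, 0.2, -0.5]
width: 0.0854
finger_force: 0.0
[ 3.88315285e-04 -6.33966245e-01 -5.36608325e-03] [0.6491716  0.27097666 0.39924045]
n 722 zmax 0.126 rect 438.6 -2.5 sz 29.6 30.0 a 60.5 circ 438.6 -2.2 r 15.3
n 983 zmax 0.022 rect 576.1 -13.9 sz 24.3 59.8 a 11.8 circ 576.1 -13.7 r 31.1
n 1932 zmax 0.015 rect 425.8 -257.1 sz 150.3 170.3 a 80.8 circ 426.3 -257.5 r 112.2
n 489 zmax 0.014 rect 370.4 173.2 sz 57.3 132.9 a 77.2 circ 376.8 201.1 r 66.4
few 0
```

View pics/w1.png

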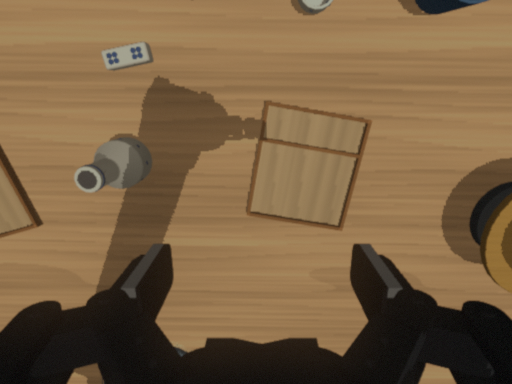

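The wrist view shows the flask mouth at (90,178), the rest at (127,55) and the square tray at (308,165). It agrees with the fixed cameras to within 2 mm. Flask first.

```bash
python3 -c "
from h import *
go(.4385,-.002,.19,0)"
```

```text
shift [ -11.2 -193.1  124.3] turn 0.006 | shift if turned first [ -12.3 -193.   124.4] t 1.65 [ 0.4508 -0.195   0.3144] [ 1.7999e+02 -1.0000e-02  3.3000e-01]
```

```bash
python3 -m jog '[-3,-48,31,0,0,0,1, -3,-48,31,0,0,0,1, -3,-48,31,0,0,0,1, -3,-48,31,0,0,0.006,1, 0,0,0,0,0,0,1, 0,0,0,0,0,0,1]'; python3 -c "
from h import *
go(.4385,-.002,.1,0)"
```

```text
time: 2.4
tcp_pos: [0.4377, -0.0072, 0.19]
orientation: [180.0, 0.0, -0.5]
contact_force: [0.4, -1.0, 1.4]
width: 0.0854
finger_force: 0.0
shift [ 0.8 -5.3 90. ] turn -0.008 | shift if turned first [ 0.8 -5.2 90. ] t 2.40 [ 0.4377 -0.0072  0.19  ] [ 1.7996e+02  4.0000e-02 -4.7000e-01]
```

```bash
python3 -m jog '[1,-2,30,0,0,0,1, 0,0,30,0,0,0,1, 0,0,30,0,0,0,1, 0,0,0,0,0,0,1, 0,0,0,0,0,0,0, 0,0,0,0,0,0,0, 0,0,0,0,0,0,0, 0,0,0,0,0,0,0]'; python3 -m jog '[0,0,0,0,0,0,0, 0,0,0,0,0,0,0]'
```

```text
time: 3.4
tcp_pos: [0.4401, -0.003, 0.1015]
orientation: [-180.0, -0.1, -0.3]
contact_force: [-0.7, 0.6, 6.7]
width: 0.0286
finger_force: 59.0
time: 3.65
tcp_pos: [0.4402, -0.003, 0.1015]
orientation: [-180.0, -0.1, -0.3]
contact_force: [0.3, 1.6, 6.4]
width: 0.029
finger_force: 59.2
```

```bash
python3 -m jog '[0,0,-30,0,0,0,0, 0,0,-40,0,0,0,0, -9,-37,0,0,0,0,0, -9,-38,0,0,0,0,0, -9,-38,0,0,0,0,0, -9,-38,0,0,0,0,0, -9,-38,0,0,0,0,0, -9,-38,0,0,0,0,0]'; python3 -m jog '[0,0,0,0,0,0,0, 0,0,0,0,0,0,0]'; python3 - <<'E'
from h import *
W=wsnap('w2'); fit(W,.43,.238,.16,.009,.02)
P=W.reshape(-1,3);Q=P[(P[:,2]>.009)&(P[:,2]<.02)&(P[:,1]>.15)&(P[:,1]<.33)];print(cv2.minAreaRect((Q[:,:2]*1000).astype(np.float32)))
go(.3845,.225,.17,0)
E
```

```text
time: 4.65
tcp_pos: [0.3851, 0.2241, 0.1695]
orientation: [179.9, 0.1, -0.3]
contact_force: [0.4, 0.3, -1.7]
width: 0.0287
finger_force: 59.9
time: 4.9
tcp_pos: [0.3856, 0.2228, 0.1695]
orientation: [179.9, 0.1, -0.3]
contact_force: [-0.7, -0.4, -3.6]
width: 0.029
finger_force: 60.1
n 3647 zmax 0.015 rect 429.4 240.9 sz 240.3 110.5 a 17.1 circ 429.4 240.9 r 131.3
((429.4071960449219, 240.94451904296875), (240.33203125, 110.50697326660156), 17.100709915161133)
shift [-1.5 -2.7 -0.5] turn -0.007 | shift if turned first [-1.5 -2.8 -0.5] t 4.95 [0.386  0.2222 0.1695] [ 1.799e+02  8.000e-02 -4.200e-01]
```

View pics/w2.png

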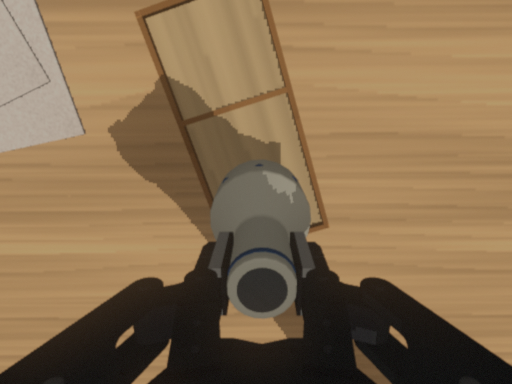

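The flask hangs upright between the pads at (262,285). The long tray, at (225,110), fits at (.4294,.2409), 17.1°. Lowering.

```bash
python3 -m jog '[-1.5,-4,20,0,0,0,0, 0,0,20,0,0,0,0, 0,0,12,0,0,0,0, 0,0,8,0,0,0,0, 0,0,2,0,0,0,0, 0,0,0,0,0,0,0]'
```

```text
time: 5.7
tcp_pos: [0.3852, 0.2279, 0.1086]
orientation: [-180.0, -0.0, -0.4]
contact_force: [-0.9, -0.6, -2.5]
width: 0.0287
finger_force: 60.0
```

```bash
python3 -m jog '[-0.5,1,2,0,0,0,0, 0,0,0,0,0,0,0, 0,0,0,0,0,0,0]'
```

```text
time: 6.08
tcp_pos: [0.3846, 0.227, 0.1066]
orientation: [-180.0, -0.0, -0.3]
contact_force: [0.3, 0.5, -1.4]
width: 0.0288
finger_force: 60.1
```

```bash
python3 -m jog '[0,0,0.7,0,0,0,0, 0,0,0,0,0,0,0, 0,0,0,0,0,0,1, 0,0,0,0,0,0,1, 0,0,0,0,0,0,1, 0,0,-30,0,0,0,1, 0,0,-40,0,0,0,1, 0,0,-40,0,0,0,1]'; python3 -c "
from h import *
W=wsnap('w3'); fit(W,.384,.2265,.06,.11,.14)
go(.66,.12,.22,-9.2)"
```

```text
time: 7.08
tcp_pos: [0.3839, 0.2266, 0.2164]
orientation: [180.0, 0.0, -0.3]
contact_force: [0.5, -0.3, -0.2]
width: 0.0852
finger_force: 0.0
n 1328 zmax 0.131 rect 383.7 228.4 sz 29.5 29.5 a 42.6 circ 383.3 228.4 r 15.3
shift [273.4 107.5   3.9] turn 0.155 | shift if turned first [286.7  64.    1.9] t 7.12 [0.3872 0.229  0.2219] [-179.78   -0.5    -0.33]
```

```bash
python3 -m jog '[0,0,0,0,0,0.155,1, 50,14.5,3,0,0,0,1, 50,14.5,3,0,0,0,1, 50,14.5,3,0,0,0,1, 50,14.5,3,0,0,0,1, 50,14.5,3,0,0,0,1, 0,0,0,0,0,0,1, 0,0,0,0,0,0,1]'; python3 -c "
from h import *
W=wsnap('w4'); fit(W,.679,.11,.06,.008,.03); fit(W,.654,.25,.06,.04,.08)
go(.679,.11,.06,-9.2)"
```

```text
time: 8.12
tcp_pos: [0.6187, 0.1156, 0.1997]
orientation: [-180.0, 0.1, -9.2]
contact_force: [-1.1, 0.1, 0.4]
width: 0.0853
finger_force: 0.0
n 3178 zmax 0.016 rect 679.9 110.2 sz 62.9 62.4 a 81.0 circ 679.5 110.4 r 31.8
n 2370 zmax 0.066 rect 655.2 251.4 sz 57.5 57.7 a 29.8 circ 655.1 251.2 r 29.4
shift [ 61.3  -3.2 140. ] turn 0.001 | shift if turned first [ 61.   -3.3 140.1] t 8.18 [0.6182 0.1165 0.2001] [-1.7997e+02  1.0000e-01 -9.1300e+00]
```

```bash
python3 -m jog '[20,-1,40,0,0,0,1, 20,-1,40,0,0,0,1, 21,-1,40,0,0,0,1, 0,0,20,0,0,0,1, 0,0,20,0,0,0,1, 0,0,15,0,0,0,1, 0,0,6,0,0,0,1, 0,0,0,0,0,0,1]'; python3 -c "
from h import *
W=wsnap('w5');go(.6797,.1103,.014,-9.2);I=cv2.imread('pics/w5.png')[150:384];cv2.imwrite('pics/w5c.png',I)"
```

```text
time: 9.18
tcp_pos: [0.6801, 0.1084, 0.0199]
orientation: [-180.0, -0.0, -9.2]
contact_force: [-0.4, -0.3, 0.6]
width: 0.0854
finger_force: 0.0
shift [-1.2 -1.7  6.4] turn -0.001 | shift if turned first [-1.2 -1.7  6.4] t 9.22 [0.6806 0.1084 0.0204] [-1.7997e+02 -7.0000e-02 -9.2300e+00]
```

View pics/w5c.png

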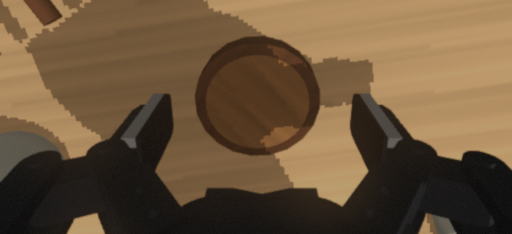

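The coaster, at (258,97) in the crop, sits centred between the fingertips at (165,97) and (357,97). I'll go down 6 mm and close.

```bash
python3 -m jog '[-0.5,-1.5,6,0,0,0,1, 0,0,0,0,0,0,1, 0,0,0,0,0,0,0, 0,0,0,0,0,0,0, 0,0,0,0,0,0,0]';python3 -m jog '[0,0,0,0,0,0,0, 0,0,-30,0,0,0,0, 0,0,-40,0,0,0,0, 0,0,0,0,0,0,0]';  python3 -c "
from h import *
W=wsnap('w6');fit(W,.6797,.1103,.05,.03,.2);go(.4007,-.2535,.085,-9.2)"
```

```text
time: 9.85
tcp_pos: [0.6809, 0.1102, 0.0147]
orientation: [-180.0, -0.1, -9.2]
contact_force: [-0.2, -0.2, 4.5]
width: 0.0608
finger_force: 65.0
time: 10.35
tcp_pos: [0.6826, 0.1106, 0.0871]
orientation: [-179.9, -0.4, -9.2]
contact_force: [-0.2, 0.5, -0.7]
width: 0.0607
finger_force: 64.8
n 35166 zmax 0.171 rect 681.2 109.5 sz 94.1 63.4 a 51.1 circ 680.0 110.2 r 50.0
shift [-218.1  403.8   -1.1] turn -0.001 | shift if turned first [-2.184e+02  4.036e+02 -2.000e-01] t 10.40 [0.6808 0.11   0.0848] [-1.7995e+02 -1.5000e-01 -9.2400e+00]
```

```bash
python3 -m jog '[-27.2,50.4,0,0,0,0,0, -27.2,50.4,0,0,0,0,0, -27.2,50.4,0,0,0,0,0, -27.2,50.4,0,0,0,0,0, -27.2,50.4,0,0,0,0,0, -27.2,50.4,0,0,0,0,0, -27.2,50.4,0,0,0,0,0, -27.2,50.4,0,0,0,0,0]';python3 -m jog '[0,0,0,0,0,0,0, 0,0,0,0,0,0,0, 0,0,0,0,0,0,0]';  python3 -c "
from h import *
W=wsnap('w7');P=W.reshape(-1,3)
fit(W,.426,-.2575,.13,.009,.02); fit(W,.4007,-.2535,.032,.07,.095)
go(.4007,-.2535,.0197,-9.2)"
```

```text
time: 11.4
tcp_pos: [0.3974, -0.2538, 0.0819]
orientation: [-179.9, 0.2, -9.2]
contact_force: [-0.2, -0.9, -0.5]
width: 0.0607
finger_force: 64.9
time: 11.78
tcp_pos: [0.4011, -0.2514, 0.0831]
orientation: [-179.9, 0.0, -9.1]
contact_force: [0.4, 0.7, -0.7]
width: 0.0604
finger_force: 64.9
n 8022 zmax 0.014 rect 425.5 -256.9 sz 151.1 170.4 a 80.7 circ 434.2 -258.6 r 106.5
n 12327 zmax 0.095 rect 400.6 -252.3 sz 62.3 61.9 a 46.6 circ 400.7 -253.5 r 32.0
shift [-0.2  2.2 63.5] turn 0.003 | shift if turned first [-0.3  2.2 63.5] t 11.82 [ 0.4013 -0.2514  0.0832] [-1.7994e+02  2.0000e-02 -9.0400e+00]
```

View pics/w7.png

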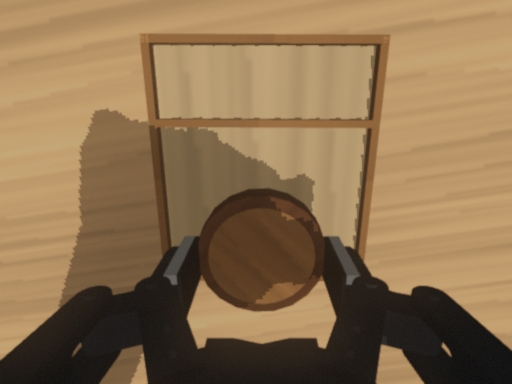

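The coaster is held level at (262,250), and the tray, at (263,150), is square to the tool. Lowering and releasing with a partial opening.

```bash
python3 -m jog '[-0.3,1,25,0,0,0,0, 0,1,20,0,0,0,0, 0,0,10,0,0,0,0, 0,0,6,0,0,0,0, 0,0,1.5,0,0,0,0, 0,0,0,0,0,0,0, 0,0,0,0,0,0,0]'
```

```text
time: 12.7
tcp_pos: [0.4002, -0.2554, 0.0216]
orientation: [180.0, -0.1, -9.2]
contact_force: [1.5, -0.1, -1.0]
width: 0.0603
finger_force: 64.9
```

```bash
python3 -m jog '[0.5,-1.5,1.5,0,0,0,0, 0,0,0,0,0,0,0]';python3 -m jog '[0,0,0.7,0,0,0,0, 0,0,0,0,0,0,0]'
```

```text
time: 12.95
tcp_pos: [0.4007, -0.2536, 0.0197]
orientation: [-180.0, -0.0, -9.2]
contact_force: [0.3, 0.6, -0.1]
width: 0.0611
finger_force: 64.9
time: 13.2
tcp_pos: [0.4007, -0.2536, 0.0196]
orientation: [180.0, 0.0, -9.2]
contact_force: [-1.9, 1.5, 6.7]
width: 0.0608
finger_force: 65.6
```

Contact. Release, rise, check, and plan the move to the rest.

```bash
python3 -m jog '[0,0,0,0,0,0,0.9, 0,0,0,0,0,0,0.9, 0,0,0,0,0,0,0.9, 0,0,-25,0,0,0,1, 0,0,-40,0,0,0,1, 0,0,-40,0,0,0,1, 0,0,-30,0,0,0,1, 0,0,0,0,0,0,1]'; python3 -c "
from h import *
W=wsnap('w8');fit(W,.401,-.2532,.042,.014,.03)
go(.51,-.0138,.15,12)"
```

```text
time: 14.2
tcp_pos: [0.4026, -0.255, 0.1565]
orientation: [179.8, -0.3, -9.2]
contact_force: [-0.2, 0.5, 0.4]
width: 0.0853
finger_force: 0.0
n 3596 zmax 0.021 rect 400.4 -253.9 sz 62.9 62.6 a 13.6 circ 400.2 -253.8 r 31.8
shift [  68.8 -254.8    4.6] turn -0.371 | shift if turned first [ 156.5 -212.5    4.8] t 14.25 [ 0.4011 -0.2542  0.1548] [ 1.7992e+02 -1.3000e-01 -9.2400e+00]
```

```bash
python3 -m jog '[14,-51,1,0,0,0,1, 14,-51,1,0,0,0,1, 14,-51,1,0,0,0,1, 14,-51,1,0,0,0,1, 14,-51,1,0,0,0,1, 0,0,0,0,0,-0.124,1, 0,0,0,0,0,-0.124,1, 0,0,0,0,0,-0.123,1]';python3 -m jog '[0,0,0,0,0,0,1, 0,0,0,0,0,0,1]'; python3 -c "
from h import *
W=wsnap('w9');fit(W,.576,-.014,.06,.012,.03)
go(.576,-.0138,.05,12)"
```

```text
time: 15.25
tcp_pos: [0.509, -0.0129, 0.1467]
orientation: [-179.9, 0.2, 12.3]
contact_force: [0.0, -1.0, -0.4]
width: 0.0854
finger_force: 0.0
time: 15.5
tcp_pos: [0.5098, -0.0133, 0.1479]
orientation: [-180.0, 0.1, 11.9]
contact_force: [-0.1, -0.1, 0.2]
width: 0.0851
finger_force: 0.0
n 2134 zmax 0.022 rect 575.9 -13.7 sz 23.3 59.6 a 12.0 circ 576.3 -13.5 r 31.2
shift [64.6 14.2 98.1] turn -0.001 | shift if turned first [64.4 14.2 98.2] t 15.55 [ 0.51   -0.0133  0.1482] [-1.7997e+02  7.0000e-02  1.1940e+01]
```

```bash
python3 -m jog '[21,5,32,0,0,0,1, 22,5,33,0,0,0,1, 21.5,4,33,0,0,0,1, 0,0,18,0,0,0,1, 0,0,12,0,0,0,1, 0,0,3,0,0,0,1, 0,0,0,0,0,0,1]';python3 -m jog '[0,0,0,0,0,0,0, 0,0,0,0,0,0,0, 0,0,0,0,0,0,0, 0,0,0,0,0,0,0]'
```

```text
time: 16.42
tcp_pos: [0.5766, -0.0135, 0.0186]
orientation: [180.0, -0.0, 12.0]
contact_force: [-0.1, -0.0, 0.5]
width: 0.0854
finger_force: 0.0
time: 16.92
tcp_pos: [0.578, -0.0134, 0.0195]
orientation: [180.0, -0.1, 12.0]
contact_force: [-0.4, -0.3, 6.5]
width: 0.0581
finger_force: 64.7
```

```bash
python3 -m jog '[0,0,-30,0,0,0,0, 0,0,-35,0,0,0,0, 0,0,0,0,0,0.123,0, 0,0,0,0,0,0.123,0, 0,0,0,0,0,0.123,0, 0,0,0,0,0,0,0]'; python3 -c "
from h import *
go(.484,-.2662,.085,-9.2)"
```

```text
time: 17.68
tcp_pos: [0.5762, -0.0136, 0.0827]
orientation: [180.0, 0.0, -9.0]
contact_force: [-0.3, 0.6, -0.4]
width: 0.0578
finger_force: 64.4
shift [-51.4 264.   -2.1] turn 0.003 | shift if turned first [-50.6 264.1  -2.3] t 17.68 [ 0.5762 -0.0136  0.0827] [ 1.7998e+02  2.0000e-02 -9.0300e+00]
```

```bash
python3 -m jog '[-10,52.8,0,0,0,0,0, -10,52.8,0,0,0,0,0, -10,52.8,0,0,0,0,0, -10,52.8,0,0,0,0,0, -10,52.8,0,0,0,0.003,0, 0,0,0,0,0,0,0, 0,0,0,0,0,0,0]'; python3 -c "
from h import *
W=wsnap('w10');fit(W,.4257,-.257,.13,.009,.0135)
P=W.reshape(-1,3);Q=P[(abs(P[:,0]-.482)<.03)&(abs(P[:,1]+.266)<.06)&(P[:,2]>.05)&(P[:,2]<.1)];print(len(Q),Q.min(0),Q.max(0))
go(.482,-.2662,.024,-9.2)"
```

```text
time: 18.55
tcp_pos: [0.4853, -0.2659, 0.0827]
orientation: [-179.9, 0.0, -9.3]
contact_force: [0.2, 0.2, -0.4]
width: 0.0577
finger_force: 64.4
n 3437 zmax 0.013 rect 457.0 -262.2 sz 150.7 107.0 a 80.8 circ 475.1 -265.1 r 82.5
8484 [ 0.46855617 -0.30927862  0.06425635] [ 0.50161535 -0.22456383  0.09998495]
shift [-3.6  2.2 58.8] turn 0.001 | shift if turned first [-3.6  2.2 58.8] t 18.60 [ 0.4859 -0.2647  0.0828] [-1.7993e+02 -1.0000e-02 -9.1300e+00]
```

View pics/w10.png

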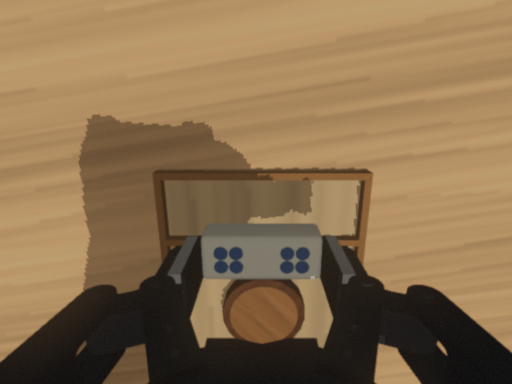

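The rest, at (262,250), is held square with the tray; the slot is behind it at (265,205). I'll measure the rest's centre in the grip.

```bash
python3 -c "
from h import *
W=load('w10')['W'];P=W[210:290,215:310].reshape(-1,3);z=P[:,2];print(np.histogram(z[np.isfinite(z)],bins=np.arange(.06,.1,.003)))
Q=P[(z>.078)&(z<.095)];print(len(Q),cv2.minAreaRect((Q[:,:2]*1000).astype(np.float32)))
"
```

```text
(array([   0,   64,  232,  209,  246,  243,  600, 3693,    7,    0,    0,
          0,    0]), array([0.06 , 0.063, 0.066, 0.069, 0.072, 0.075, 0.078, 0.081, 0.084,
       0.087, 0.09 , 0.093, 0.096, 0.099]))
4300 ((484.3382568359375, -266.2361145019531), (46.78715133666992, 24.287057876586914), 80.91865539550781)
```

```bash
python3 -m jog '[-1,0.5,20,0,0,0,0, -1,0.5,20,0,0,0,0, 0,0,10,0,0,0,0, 0,0,6,0,0,0,0, 0,0,0.5,0,0,0,0, 0,0,0,0,0,0,0, 0,0,0,0,0,0,0]'; python3 -m jog '[0,0,1,0,0,0,0, 0,0,0,0,0,0,0]'
```

```text
time: 19.48
tcp_pos: [0.4838, -0.2673, 0.0271]
orientation: [180.0, -0.1, -9.3]
contact_force: [-0.3, 0.2, -1.3]
width: 0.0577
finger_force: 64.4
time: 19.73
tcp_pos: [0.4833, -0.267, 0.0255]
orientation: [180.0, -0.0, -9.3]
contact_force: [-0.8, 0.9, 0.3]
width: 0.058
finger_force: 64.4
```

```bash
python3 -m jog '[0,0,0.8,0,0,0,0, 0,0,0,0,0,0,0]'; python3 -m jog '[0,0,0,0,0,0,0.9, 0,0,0,0,0,0,0.9, 0,0,0,0,0,0,0.9, 0,0,-20,0,0,0,1, -15,0,-40,0,0,0,1, -25,0,-40,0,0,0,1, -25,0,-30,0,0,0,1, 0,0,0,0,0,0,1]'; python3 -c "
from h import *
W=wsnap('w11');fit(W,.4825,-.2662,.04,.019,.04);fit(W,.401,-.2532,.035,.014,.03)
go(.61,.251,.2,0)"
```

```text
time: 19.98
tcp_pos: [0.4832, -0.2669, 0.0246]
orientation: [-180.0, -0.0, -9.3]
contact_force: [0.5, 1.3, -0.6]
width: 0.0576
finger_force: 64.5
time: 20.98
tcp_pos: [0.4195, -0.2577, 0.1582]
orientation: [179.8, -0.3, -9.4]
contact_force: [-0.1, 0.0, -1.9]
width: 0.0852
finger_force: 0.0
n 2013 zmax 0.026 rect 482.1 -266.8 sz 59.8 23.1 a 80.6 circ 482.2 -266.9 r 31.0
n 3386 zmax 0.020 rect 400.5 -254.1 sz 62.4 62.5 a 79.7 circ 400.3 -253.8 r 31.9
shift [ 105.5 -532.3  -44.2] turn -0.163 | shift if turned first [ 190.3 -508.2  -43.2] t 21.02 [ 0.4197 -0.2572  0.1568] [179.85  -0.22  -9.33]
```

```bash
python3 -m jog '[0,0,0,0,0,-0.163,1, 19,-50.8,-4.3,0,0,0,1, 19,-50.8,-4.3,0,0,0,1, 19,-50.8,-4.3,0,0,0,1, 19,-50.8,-4.3,0,0,0,1, 19,-50.8,-4.3,0,0,0,1, 19,-50.8,-4.3,0,0,0,1, 19,-50.8,-4.3,0,0,0,1]'; python3 -m jog '[19,-50.8,-4.3,0,0,0,1, 19,-50.8,-4.3,0,0,0,1, 19,-50.8,-4.3,0,0,0,1, 0,0,0,0,0,0,1, 0,0,0,0,0,0,1]'; python3 -c "
from h import *
W=wsnap('w12');fit(W,.655,.2515,.05,.04,.08)
go(.655,.2515,.1,0)"
```

```text
time: 22.02
tcp_pos: [0.5523, 0.1014, 0.184]
orientation: [-180.0, 0.1, 0.1]
contact_force: [0.8, 0.0, 0.2]
width: 0.0856
finger_force: 0.0
time: 22.65
tcp_pos: [0.6082, 0.2517, 0.1962]
orientation: [180.0, 0.1, 0.1]
contact_force: [0.6, -0.5, 0.2]
width: 0.0852
finger_force: 0.0
n 1452 zmax 0.066 rect 655.1 251.9 sz 57.0 57.0 a 85.6 circ 655.4 251.8 r 29.1
shift [46.6 -1.5 96.2] turn -0.000 | shift if turned first [46.5 -1.3 96.3] t 22.70 [0.6085 0.2502 0.1963] [ 1.799e+02  1.100e-01 -2.000e-02]
```

```bash
python3 -m jog '[23,-1,48,0,0,0,1, 23.5,0,48,0,0,0,1, 0,0,30,0,0,0,1, 0,0,20,0,0,0,1, 0,0,12,0,0,0,1, 0,0,0,0,0,0,1, 0,0,0,0,0,0,0, 0,0,0,0,0,0,0]'; python3 -m jog '[0,0,0,0,0,0,0, 0,0,0,0,0,0,0, 0,0,-30,0,0,0,0, 0,0,-50,0,0,0,0, 0,0,-50,0,0,0,0, 0,0,0,0,0,0,0]'; python3 -c "
from h import *
go(.4004,-.2539,.168,0)"
```

```text
time: 23.7
tcp_pos: [0.6568, 0.2536, 0.0423]
orientation: [-179.9, -0.2, 0.0]
contact_force: [0.6, -0.1, 0.1]
width: 0.0566
finger_force: 63.8
time: 24.45
tcp_pos: [0.658, 0.255, 0.1757]
orientation: [-179.7, -0.5, 0.1]
contact_force: [-0.1, -0.1, -1.4]
width: 0.057
finger_force: 64.2
shift [-258.2  508.7    2.9] turn 0.001 | shift if turned first [-257.6  508.9    7.7] t 24.45 [0.658  0.255  0.1757] [-1.7974e+02 -5.5000e-01  5.0000e-02]
```

```bash
python3 -m jog '[-23.4,46.2,0,0,0,0,0, -23.4,46.2,0,0,0,0,0, -23.4,46.2,0,0,0,0,0, -23.4,46.2,0,0,0,0,0, -23.4,46.2,0,0,0,0,0, -23.4,46.2,0,0,0,0,0, -23.4,46.2,0,0,0,0,0, -23.4,46.2,0,0,0,0,0]'; python3 -m jog '[-23.4,46.2,0,0,0,0,0, -23.4,46.2,0,0,0,0,0, -23.4,46.2,0,0,0,0,0, 0,0,0,0,0,0,0, 0,0,0,0,0,0,0, 0,0,0,0,0,0,0]'; python3 -c "
from h import *
W=wsnap('w13');P=W.reshape(-1,3);z=P[:,2]
Q=P[(abs(P[:,0]-.4)<.05)&(abs(P[:,1]+.254)<.025)&(z>.185)&(z<.21)];print(len(Q),Q.min(0),Q.max(0),np.histogram(Q[:,2],5))
fit(W,.4257,-.257,.13,.009,.0135)
go(.4004,-.2539,.06,0)"
```

```text
time: 25.45
tcp_pos: [0.4659, -0.1183, 0.1683]
orientation: [-180.0, 0.1, 0.0]
contact_force: [0.2, -0.9, -0.9]
width: 0.0566
finger_force: 64.4
time: 26.2
tcp_pos: [0.3986, -0.2538, 0.1691]
orientation: [-179.9, 0.0, 0.2]
contact_force: [0.1, -0.2, -0.6]
width: 0.057
finger_force: 64.4
4358 [ 0.36872647 -0.27899955  0.18501121] [ 0.42648248 -0.22900005  0.1928607 ] (array([ 504,  497,  632, 2115,  610]), array([0.18501121, 0.18658111, 0.18815101, 0.18972091, 0.1912908 ,
       0.1928607 ]))
n 4234 zmax 0.013 rect 425.5 -256.9 sz 150.7 170.5 a 80.8 circ 425.9 -257.3 r 112.7
shift [1.700e+00 1.000e-01 1.093e+02] turn 0.004 | shift if turned first [  1.6  -0.  109.3] t 26.25 [ 0.3988 -0.2539  0.1693] [-1.7995e+02  2.0000e-02  2.3000e-01]
```

View pics/w13.png

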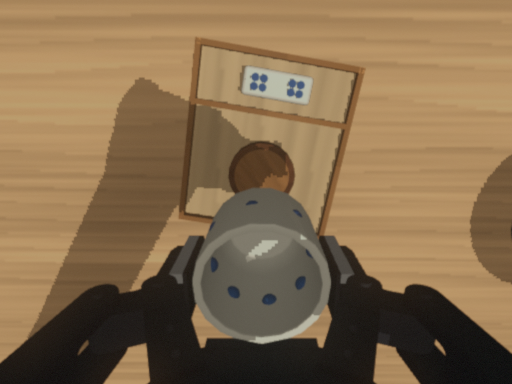

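The cup, at (262,280), is held upright with the coaster below at (262,172) and the rest lying in the slot at (277,85). Shift +2.5 mm in x and lower.

```bash
python3 -m jog '[1.5,0,30,0,0,0,0, 1,0,35,0,0,0,0, 0,0,20,0,0,0,0, 0,0,13,0,0,0,0, 0,0,5,0,0,0,0, 0,0,0,0,0,0,0, 0,0,0,0,0,0,0]'; python3 -m jog '[0,0,1.5,0,0,0,0, 0,0,0,0,0,0,0]'
```

```text
time: 27.12
tcp_pos: [0.4014, -0.2561, 0.0674]
orientation: [179.9, -0.1, 0.0]
contact_force: [0.4, -0.5, -1.0]
width: 0.057
finger_force: 64.4
time: 27.38
tcp_pos: [0.4008, -0.2558, 0.0654]
orientation: [180.0, -0.0, 0.0]
contact_force: [0.1, 0.0, -0.3]
width: 0.0568
finger_force: 64.4
```

```bash
python3 -m jog '[0,-1,2,0,0,0,0, 0,0,0,0,0,0,0, 0,0,0,0,0,0,0]'; python3 -m jog '[0,0,1,0,0,0,0, 0,0,0,0,0,0,0]'
```

```text
time: 27.75
tcp_pos: [0.4006, -0.2546, 0.063]
orientation: [-180.0, 0.0, 0.1]
contact_force: [0.3, 0.2, -1.9]
width: 0.0569
finger_force: 64.4
time: 28.0
tcp_pos: [0.4006, -0.2546, 0.062]
orientation: [-180.0, 0.0, 0.0]
contact_force: [-0.1, 0.6, -1.6]
width: 0.0567
finger_force: 64.4
```

```bash
python3 -m jog '[0,0,0.8,0,0,0,0, 0,0,0,0,0,0,0]'; python3 -m jog '[0,0,0.8,0,0,0,0, 0,0,0,0,0,0,0]'
```

```text
time: 28.25
tcp_pos: [0.4006, -0.2546, 0.0612]
orientation: [-180.0, 0.0, 0.0]
contact_force: [-0.0, -0.3, -0.8]
width: 0.0567
finger_force: 64.4
time: 28.5
tcp_pos: [0.4007, -0.2547, 0.0609]
orientation: [180.0, 0.0, 0.0]
contact_force: [-1.5, 1.0, 4.3]
width: 0.0568
finger_force: 64.9
```

Contact. Release and rise, then check.

```bash
python3 -m jog '[0,0,0,0,0,0,1, 0,0,0,0,0,0,1, 0,0,0,0,0,0,1, 0,0,-25,0,0,0,1, 0,0,-40,0,0,0,1, 0,0,-40,0,0,0,1, 0,0,-20,0,0,0,1, 0,0,0,0,0,0,1]'; python3 -c "
from h import *
W=wsnap('w14');fit(W,.401,-.2532,.05,.07,.1)
go(.605,-.254,.18,17)"
```

```text
time: 29.5
tcp_pos: [0.402, -0.2555, 0.1872]
orientation: [179.8, -0.2, 0.0]
contact_force: [-0.3, 0.1, -0.5]
width: 0.0858
finger_force: 0.0
n 1484 zmax 0.085 rect 399.7 -254.7 sz 57.0 57.1 a 89.8 circ 399.7 -254.9 r 29.0
shift [204.1  -0.8   5.9] turn -0.296 | shift if turned first [195.5  58.8   5.7] t 29.55 [ 0.4009 -0.2549  0.1857] [ 1.7994e+02 -5.0000e-02  4.0000e-02]
```

```bash
python3 -m jog '[51,0,1.5,0,0,0,1, 51,0,1.5,0,0,0,1, 51,0,1.5,0,0,0,1, 51,0,1.5,0,0,0,1, 0,0,0,0,0,-0.148,1, 0,0,0,0,0,-0.148,1, 0,0,0,0,0,0,1, 0,0,0,0,0,0,1]'; python3 -c "
from h import *
W=wsnap('w15');fit(W,.65,-.254,.05,.025,.05)
go(.65,-.254,.022,17)"
```

```text
time: 30.55
tcp_pos: [0.6039, -0.2543, 0.1781]
orientation: [-179.9, 0.1, 16.9]
contact_force: [-0.3, -0.2, 0.4]
width: 0.0857
finger_force: 0.0
n 807 zmax 0.039 rect 649.5 -254.6 sz 44.5 45.4 a 16.5 circ 650.1 -254.8 r 23.0
shift [ 44.3  13.1 156.5] turn -0.002 | shift if turned first [ 44.1  13.  156.5] t 30.60 [ 0.6041 -0.2544  0.1785] [-1.7995e+02  7.0000e-02  1.6910e+01]
```

```bash
python3 -m jog '[22,7,45,0,0,0,1, 22,6.5,45,0,0,0,1, 0,0,32,0,0,0,1, 0,0,20,0,0,0,1, 0,0,12,0,0,0,1, 0,0,3,0,0,0,1, 0,0,0,0,0,0,1]'; python3 -m jog '[0,0,0,0,0,0,0, 0,0,0,0,0,0,0, 0,0,0,0,0,0,0, 0,0,0,0,0,0,0]'; python3 -m jog '[0,0,-30,0,0,0,0, 0,0,-50,0,0,0,0, 0,0,-50,0,0,0,0, 0,0,-30,0,0,0,0, 0,0,0,0,0,0,0]'; python3 -c "
from h import *
go(.4963,.261,.18,17.1)"
```

```text
time: 31.48
tcp_pos: [0.6515, -0.2549, 0.0238]
orientation: [179.9, -0.1, 17.0]
contact_force: [0.4, -0.2, -0.1]
width: 0.0855
finger_force: 0.0
time: 31.98
tcp_pos: [0.6518, -0.2549, 0.0239]
orientation: [179.9, -0.1, 17.0]
contact_force: [-0.2, 0.6, 4.9]
width: 0.0443
finger_force: 61.3
time: 32.6
tcp_pos: [0.6526, -0.2548, 0.1858]
orientation: [179.8, -0.3, 17.0]
contact_force: [0.6, -0.0, -1.2]
width: 0.0441
finger_force: 61.2
shift [   1.3 -539.     3.9] turn -0.002 | shift if turned first [   2.2 -539.     5.8] t 32.60 [ 0.6526 -0.2548  0.1858] [179.8   -0.28  17.01]
```

```bash
python3 -m jog '[0,53.9,0,0,0,0,0, 0,0,0,0,0,0,0]' --help 2>/dev/null | head -0; python3 -m jog '[0,-53.9,0,0,0,0,0, 0,-53.9,0,0,0,0,0, 0,-53.9,0,0,0,0,0, 0,-53.9,0,0,0,0,0, 0,-53.9,0,0,0,0,0, 0,-53.9,0,0,0,0,0, 0,-53.9,0,0,0,0,0, 0,-53.9,0,0,0,0,0]'; python3 -m jog '[0,-53.9,0,0,0,0,0, 0,-53.9,0,0,0,0,0, 0,0,0,0,0,0,0, 0,0,0,0,0,0,0, 0,0,0,0,0,0,0]'; python3 -c "
from h import *
W=wsnap('w16');P=W.reshape(-1,3);z=P[:,2]
fit(W,.43,.24,.16,.009,.0135)
Q=P[(abs(P[:,0]-.496)<.06)&(abs(P[:,1]-.261)<.08)&(z>.15)&(z<.21)];print(len(Q),Q.min(0),Q.max(0))
go(.4963,.261,.029,17.1)"
```

```text
time: 33.6
tcp_pos: [0.5224, 0.1586, 0.1803]
orientation: [-180.0, 0.2, 17.0]
contact_force: [0.3, 0.6, -0.1]
width: 0.0439
finger_force: 61.2
time: 34.22
tcp_pos: [0.4935, 0.2584, 0.1813]
orientation: [179.9, 0.1, 16.8]
contact_force: [0.3, -0.7, 0.0]
width: 0.0441
finger_force: 61.2
n 2685 zmax 0.013 rect 429.4 240.8 sz 240.7 110.3 a 17.1 circ 429.8 240.9 r 131.5
11742 [0.46916304 0.22607438 0.15934094] [0.51533324 0.29447723 0.20996377]
shift [  3.5  -1.8 152.5] turn -0.005 | shift if turned first [  3.3  -1.7 152.5] t 34.27 [0.4937 0.2585 0.1815] [1.7994e+02 9.0000e-02 1.6800e+01]
```

```bash
python3 -m jog '[2.4,-1,45,0,0,0,0, 2,-0.5,45,0,0,0,0, 0,0,30,0,0,0,0, 0,0,18,0,0,0,0, 0,0,10,0,0,0,0, 0,0,3,0,0,0,0, 0,0,0,0,0,0,0, 0,0,0,0,0,0,0]'; python3 -m jog '[0,0,1,0,0,0,0, 0,0,0,0,0,0,0]'
```

```text
time: 35.28
tcp_pos: [0.4976, 0.2642, 0.0325]
orientation: [-180.0, -0.1, 17.0]
contact_force: [-0.1, -0.3, 0.2]
width: 0.044
finger_force: 61.2
time: 35.52
tcp_pos: [0.4969, 0.2637, 0.0307]
orientation: [180.0, -0.0, 17.0]
contact_force: [-0.2, -0.1, 0.1]
width: 0.0438
finger_force: 61.2
```

```bash
python3 -m jog '[0.5,2,1,0,0,0,0, 0,0,0,0,0,0,0, 0,0,0,0,0,0,0]'; python3 -m jog '[0,0,0.8,0,0,0,0, 0,0,0,0,0,0,0]'; python3 -m jog '[0,0,0.8,0,0,0,0, 0,0,0,0,0,0,0]'
```

```text
time: 35.9
tcp_pos: [0.4979, 0.2618, 0.0294]
orientation: [-180.0, 0.0, 17.0]
contact_force: [0.7, 0.0, -0.6]
width: 0.0441
finger_force: 61.2
time: 36.15
tcp_pos: [0.4979, 0.262, 0.0288]
orientation: [180.0, -0.0, 17.0]
contact_force: [-0.8, 0.1, 1.0]
width: 0.0439
finger_force: 61.4
time: 36.4
tcp_pos: [0.498, 0.262, 0.0288]
orientation: [180.0, 0.0, 17.0]
contact_force: [-2.4, -1.1, 7.4]
width: 0.044
finger_force: 61.9
```

```bash
python3 -m jog '[0,0,0,0,0,0,0.72, 0,0,0,0,0,0,0.72, 0,0,0,0,0,0,0.72, 0,0,-15,0,0,0,0.72, 0,0,-35,0,0,0,0.72, 0,0,-50,0,0,0,1, 0,0,-50,0,0,0,1, 0,0,0,0,0,0,1]'; python3 -m jog '[0,50,-10,0,0,0,1, 0,50,-10,0,0,0,1, 0,50,-10,0,0,0,1, 0,50,-10,0,0,0,1, 0,0,0,0,0,0,1, 0,0,0,0,0,0,1]'; python3 - <<'E'
from h import *
L=(.4294,.2405,17.1);S=(.4256,-.257,-9.2)
for n in('top','side'):
    c=snap(n,n+'9'); W=world(c); W[c['depth']<=0]=np.nan
    print(n)
    for nm,x,y,r,lo,hi in(('flask',.384,.2265,.05,.115,.14),('sake',.4963,.261,.045,.03,.06),('tea',.4,-.254,.045,.07,.1),('rest',.4825,-.266,.045,.017,.04),('bowl',.69,-.108,.07,.035,.07),('jar',.663,-.412,.06,.065,.1),('bottle',.646,.412,.03,.15,.18)):
        print(nm,end=' ');fit(W,x,y,r,lo,hi)
cv2.imwrite('pics/side9b.png',cv2.resize(cv2.imread('pics/side9.png'),(800,600),interpolation=cv2.INTER_CUBIC))
E
```

```text
time: 37.4
tcp_pos: [0.501, 0.2646, 0.184]
orientation: [-179.9, -0.6, 17.0]
contact_force: [0.3, 0.3, -0.2]
width: 0.0853
finger_force: 0.0
time: 38.15
tcp_pos: [0.5557, 0.0709, 0.2175]
orientation: [-179.9, 0.1, 17.0]
contact_force: [-0.3, 0.1, 0.3]
width: 0.0854
finger_force: 0.0
top
flask n 95 zmax 0.138 rect 383.5 225.2 sz 27.6 28.7 a 89.2 circ 382.8 226.1 r 15.2
sake n 74 zmax 0.047 rect 496.3 258.3 sz 43.2 43.7 a 46.1 circ 496.0 259.1 r 22.8
tea n 110 zmax 0.090 rect 398.9 -256.1 sz 55.8 56.3 a 24.7 circ 398.8 -256.2 r 28.8
rest n 157 zmax 0.031 rect 483.3 -266.9 sz 63.9 53.8 a 88.4 circ 488.1 -264.1 r 36.5
bowl n 209 zmax 0.055 rect 689.3 -110.8 sz 91.3 92.8 a 43.1 circ 689.5 -110.1 r 47.9
jar n 194 zmax 0.085 rect 661.9 -414.4 sz 78.2 77.9 a 60.5 circ 662.6 -415.6 r 40.6
bottle n 8 zmax 0.161 rect 643.8 409.7 sz 5.7 4.2 a 82.0 circ 644.4 409.6 r 3.2
side
flask n 215 zmax 0.133 rect 382.3 230.1 sz 28.9 28.8 a 3.5 circ 383.1 229.5 r 15.9
sake n 219 zmax 0.045 rect 496.5 263.6 sz 45.5 44.0 a 15.2 circ 497.0 262.3 r 23.5
tea n 221 zmax 0.085 rect 400.4 -253.0 sz 56.7 59.1 a 35.2 circ 401.3 -251.5 r 30.6
rest n 124 zmax 0.027 rect 481.0 -264.2 sz 60.9 26.0 a 82.6 circ 478.4 -263.9 r 31.2
bowl n 319 zmax 0.052 rect 689.2 -106.8 sz 93.9 95.8 a 42.6 circ 690.1 -106.4 r 49.7
jar n 215 zmax 0.082 rect 664.0 -411.4 sz 77.7 80.1 a 52.3 circ 662.5 -411.6 r 41.7
bottle n 22 zmax 0.160 rect 645.8 415.0 sz 6.8 6.9 a 56.0 circ 646.2 414.6 r 4.1
```

View pics/side9b.png

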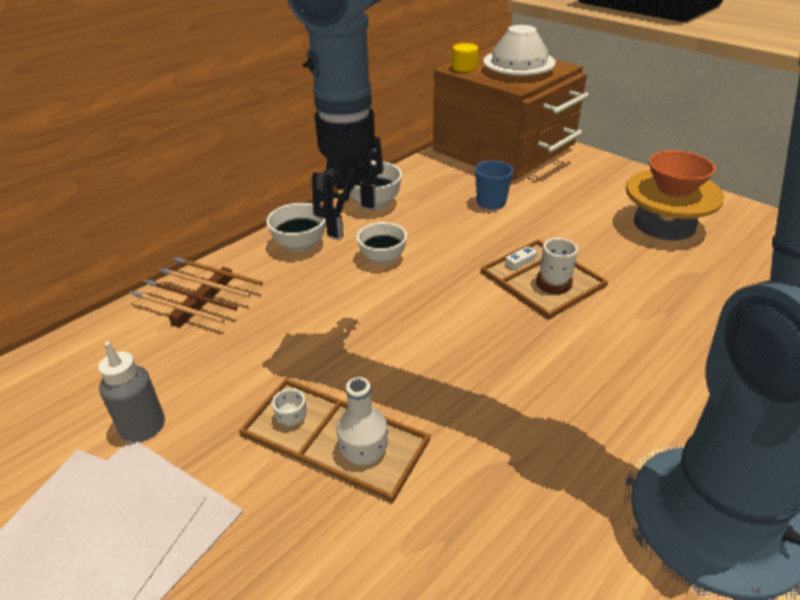

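The side view shows the flask (362,430) and sake cup (290,408) centred in the long tray. The tea cup stands on the coaster at (557,265), the rest lies in the slot at (520,258), and the bystanders haven't moved. Handing in.

```bash
python3 -c "
from bench import manip
print(manip.job_done())"
```

```text
the job is handed in; nothing more can be done
None
```

I handed the job in at about 38 s of the 133 s limit; the last camera measurements put every piece upright within about 4 mm of its target, with the bowl, bottle and jar where they started, but the hand-in returned no verdict.

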